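Hold a spring clamp open around the job card

ROBOT

A 6-joint arm with a two-finger parallel gripper is mounted at the origin on the work surface. World frame = base frame: x ahead of the robot, y to its left, z up, the work surface at z = 0. Lengths are in m, angles in rad, forces in N, time in s.
With the tool pointing down it reaches from about 0.35 to 0.975 m from the base axis. Payload 4.9 kg.
Tool frame: the origin (TCP) lies midway between the tips of the shut fingers; the grasp point (between the pads) lies 19 mm behind it; z points along the fingers, y is the direction in which the jaws open and shut (so a half turn about z gives the same grasp; the last joint's range is limited). The gripper opens to 85 mm and grips with 20 to 120 N. Pads are 22 mm wide; open, the fingers measure 114 mm over their backs; the gripper's body (76 mm by 85 mm) begins 54 mm behind the grasp point. The pads swing forward as they close: fully open they stand 13 mm farther back than shut.
Start: joints at [1.211, 0.053, 1.613, -0, 1.476, -0.119], TCP at [0.149, 0.607, 0.208] pointing down, gripper open.
Joint ranges: [-3.01, 3.01], [-1.01, 2.22], [0.06, 2.58], [-1.02, 4.17], [0.09, 2.62], [-3.14, 3.14]. Speed limits (rad/s): [2.57, 2.57, 3.14, 3.14, 3.14, 3.14].

INTERFACE

Orientations are given as a rotation vector (axis times angle).
In Python, from station import ctrl gives the robot as it stands.
- The arm moves only by the shell command python3 -m jog 'ROWS' [FORCE]. ROWS is JSON, one flat list of numbers, 7 for each row, row after row: the opening, from 0 (shut) to 1 (fully open), then the shift along the tool's x, y, z in m, then the turn, a rotation vector about the tool's x, y, z in degrees. A call has 1 to 10 rows; each row shifts and turns the commanded pose from where the row before left it, along the tool's axes as they then stand; what a row does not reach is not made up. A row lasts 1/8 s, in which the tool goes at most 62.5 mm and 10.7 degrees, less where a joint would pass 70% of its speed; a pose out of reach is approached as far as the arm can. A call with a gripper value outside its range is refused whole. The fingers move at their own pace and stop on an object; FORCE is the grip in N (left out, the last holds). Time passes only in rows, so rows that do not move let the fingers close. It gives the time, the measured TCP pose, the force and the opening at its end, in the units of the state.
- ctrl.get_obs(): the state, without advancing time (a new reading comes with each control period).
- ctrl.get_image(name): name is "scene" or "top"; returns a dict with "image" (480x640x3 uint8, blue, green, red), "camera_matrix" (3x3 intrinsics, pixels), "rvec" (rotation vector, rad) and "tvec" (3), from world to camera coordinates, as OpenCV has them. Camera axes: x right, y down, z forward; pixel columns grow to the right and rows downward; lengths in m; the calibration is good to about 2 mm. A picture is of the moment at which its call begins. There is no depth.
- ctrl.finish_job(): hands the job in, once; it reports no verdict.
Trained networks look in a picture, given as the dict that the camera call returned (one of the last four; its "shot" number tells which), for a name from the list of things; names that differ only in an ending like _2 or _b are one class to them, and where a whole thing is asked for, a point or a joint stands for the part that bears it (a point fixed in the world has none). Each returns a list of dicts, best first, with "p" (0 to 1); they miss things now and then, are a little off and sometimes report something else, mostly with a low value. They report only what shows in the picture. A call takes as long as a camera call. They do not tell look-alikes from the thing itself.
- ctrl.boxes_of(target, picture): "box" ([centre column, centre row, width, height] in pixels, round what is visible of it).
The state is a dict: "t": time; "q": joint angles; "dq": joint speeds; "effort": joint torques, N m; "tool_pos": TCP position; "tool_rot": TCP orientation; "contact_force": force on the tool from outside, world axes, zero at the start; "wrist_torque": the same for the moment, N m; "opening": finger opening in m.
Only numpy, scipy, OpenCV 4.12 (cv2) and the standard library are available. Lean on these libraries where they do the work, as an engineer would, in place of code of your own. Each camera call takes 0.05 s, during which the arm holds its last target. There are 200 camera calls.

TASK

Pick the spring clamp up off the bench by squeezing its two handles until the jaws gape, and bring it, level, onto the free upright edge of the job card, so that the edge is well inside the open mouth with a jaw on either side and neither touching, ready for me to slip a paper sheet in. Do not push the card stand about or knock the other things. Finish while still holding: keep gripping the clamp there, clear of the bench and gaping around the edge, and do not let it close.

Things in the scene. Friction and masses are not known exactly. Their poses are not given: they have to be found in the camera images.
- clamp: Black spring clamp (like a big clothes-peg) lying on its side, 106 mm long, 28 mm tall as it lies, about 120 g. Origin on its underside below the steel pivot pin; x along the clamp to the jaws, y left, z up along the pin. Jaw tips at x = +50 mm; two flat handles run back to x = -56 mm. At the start the jaws point away from the robot (+x) within 0.7 rad.
- clamp_grip (a point): Point midway between the handles, 33 mm behind the clamp's origin, 14 mm up; axes as the clamp's. Good place to squeeze (along y). Over their outer faces the handles here measure 44 mm at rest (57 at the tail end), 24 mm and parallel when fully squeezed, when a firm stop is met. Each needs 6 N here to start and 12 N at the stop; at the stop 40 N does no harm.
- clamp_mouth (a point): Midway between the jaw tips, 50 mm ahead of the clamp's origin, 14 mm up. At rest the jaws are shut. Fully open, the clear gap is about 28 mm at the tips and at least 24 mm over the next 30 mm; the throat ends 40 mm behind the tips. The springs shut the jaws when the handles are let go.
- clamp_left (a joint): Opening angle of the clamp's left (+y) lever: 0 shut (at rest), 0.28 rad fully open at its stop.
- clamp_right (a joint): Opening angle of the clamp's right (-y) lever: 0 shut (at rest), 0.28 rad fully open at its stop.
- card: White stiff card, 4 mm thick, upright in a grey steel foot, one 0.9 kg piece loose on the bench. Origin on the bench below its free upright edge, the one nearer the robot; x from that edge along the card (within 0.35 rad of world +x), z up. Card: x 0 to 150, z 10 to 128 mm. Foot: 12 mm high, x 20 to 160, y -35 to 35 mm; rails to z 26 from x 47 mm; post 17 mm wide closes the far edge, to z 130.
- card_edge (a point): Point on the card's free upright edge, 70 mm above the bench, in the middle of its thickness; axes as the card's.
- bottle: Bystander: white bottle, 60 mm across, 170 mm tall, standing beyond the work. Origin at the centre of its underside.
- tape: Bystander: grey ring of tape, 100 mm across, 25 mm high, lying flat on the robot's left. Origin at the centre of its underside.
- tin: Bystander: metal tin, 74 mm across, 75 mm tall, on the robot's right. Origin at the centre of its underside.
- screwdriver: Bystander: screwdriver with a black handle lying on the robot's right, about 200 mm long, lower than 40 mm. Origin in its middle, at its underside.
Mind the look-alikes: they are no part of the job. Several things look just like the card: the one meant starts nearest to the robot's base. There is more than one size of the clamp; the one meant has the size given above.

How it is judged:
On the way:
1. the clamp is squeezed open and lifted off the bench, clear of the card (value of joint each of clamp_left, clamp_right above 0.2 rad and height (world z) of clamp above 0.02 m and horizontal distance between clamp_mouth and card_edge above 0.02 m and contact force between clamp and card below 0.1 N), for 0.2 s.
At the end, for the whole second after the job is handed in: Clamp gripped by the fingers (over 4 N), both levers past 0.2 rad, at rest, level within 0.3 rad, underside 20 to 112 mm up; card edge 4 to 38 mm inside the mouth, within 12 mm of its middle line, in line within 0.3 rad, clamp not touching the card (under 0.3 N); card upright (value of joint each of clamp_left, clamp_right above 0.2 rad and x of card_edge in the frame of clamp between 0.012 and 0.046 m and y of card_edge in the frame of clamp between -0.012 and 0.012 m and height (world z) of clamp between 0.02 and 0.112 m and angle between clamp's own z axis and vertical below 0.3 rad and angle between the x axis of clamp and the x axis of card, either way round below 0.3 rad and contact force between clamp and card below 0.3 N and contact force between the fingers and clamp above 4 N and linear speed of clamp below 0.02 m/s and angle between card's own z axis and vertical below 0.05 rad); the arm keeps its last pose, push and grip.
It fails at once if the card stand is pushed more than 15 mm (distance of card from where it was at the start of the episode above 0.015 m).
It fails at once if the clamp or the arm presses on the card stand with more than 10 N (contact force between any of clamp, the arm, the fingers and card above 10 N).
It fails at once if a bystander is moved more than 30 mm (distance of any of bottle, tape, tin, screwdriver from where it was at the start of the episode above 0.03 m).
It also fails if it takes over 48 s, if anything falls off the work surface, if the arm or the gripper's body presses on something with over 40 N, if the wrist force passes 120 N, or if a joint passes its speed limit or range.

## Working session

There is one attempt and no reset: what is moved stays moved. The work goes in short steps, Python scripts to look and compute and a shell command to move; the robot and the scene stay as the last step left them, time stands still between calls to the robot, and variables do not carry over. Pictures are saved under pics/ and viewed, about 8 in all and at most 12, crops included, and the job is handed in when it is done.

```bash
mkdir -p pics; cat > h.py <<'E'
import numpy as np, cv2
from station import ctrl
def cam(p):
    R,_=cv2.Rodrigues(np.array(p["rvec"],float)); return np.array(p["camera_matrix"],float),R,np.array(p["tvec"],float).ravel()
def proj(p,X):
    return cv2.projectPoints(np.array(X,float).reshape(-1,3),np.array(p["rvec"],float),np.array(p["tvec"],float),np.array(p["camera_matrix"],float),None)[0].reshape(-1,2)
def back(p,uv,z):
    K,R,t=cam(p); d=R.T@np.linalg.inv(K)@np.array([uv[0],uv[1],1.]); c=-R.T@t
    return c+d*(z-c[2])/d[2]
E
python3 - <<'E'
from h import *
for n in("top","scene"):
    p=ctrl.get_image(n); cv2.imwrite(f"pics/{n}0.png",p["image"])
    K,R,t=cam(p); print(n,"campos",(-R.T@t).round(3),"f",K[0,0])
    for k in("clamp","card","bottle","tape","tin","screwdriver"):
        for b in ctrl.boxes_of(k,p): 
            if b["p"]>.2: print(k,round(b["p"],2),np.round(b["box"]),back(p,b["box"][:2],0.014).round(3))
o=ctrl.get_obs();print(o)
E
```

```text
top campos [0.451 0.019 1.178] f 485.63351532857286
clamp 0.84 [234. 242.  37.  49.] [0.589 0.212 0.014]
clamp 0.65 [290. 260.  10.  16.] [0.547 0.077 0.014]
card 0.57 [398. 236.  35.  77.] [ 0.606 -0.185  0.014]
bottle 0.75 [322. 159.  24.  38.] [ 0.796 -0.002  0.014]
tape 0.66 [232. 239.  29.  35.] [0.597 0.216 0.014]
tin 0.9 [490. 229.  43.  36.] [ 0.622 -0.408  0.014]
screwdriver 0.61 [524. 347.  38.  43.] [ 0.341 -0.477  0.014]
scene campos [ 1.173 -0.612  0.908] f 490.3693452493203
clamp 0.78 [360. 214.  31.  30.] [0.582 0.207 0.014]
clamp 0.68 [360. 220.  25.  28.] [0.595 0.189 0.014]
clamp 0.67 [325. 232.  28.  16.] [0.562 0.087 0.014]
clamp 0.44 [101. 308.  88.  11.] [ 0.368 -0.446  0.014]
card 0.83 [329. 327.  41. 102.] [ 0.772 -0.127  0.014]
card 0.62 [263. 287.  57.  88.] [ 0.584 -0.151  0.014]
bottle 0.7 [374. 276.  32.  67.] [0.75  0.059 0.014]
tape 0.69 [384. 163.  37.  26.] [0.485 0.442 0.014]
tin 0.74 [186. 354.  41.  49.] [ 0.603 -0.384  0.014]
screwdriver 0.88 [ 98. 308.  81.  14.] [ 0.364 -0.45   0.014]
screwdriver 0.73 [370. 215.  14.  27.] [0.603 0.224 0.014]
{'t': 0.7, 'q': array([ 1.21101295e+00,  5.26659463e-02,  1.61287556e+00,  2.77814009e-05,
        1.47595602e+00, -1.19001435e-01]), 'dq': array([-1.75906387e-03, -5.37571179e-04,  1.07775080e-03, -1.42676392e-03,
        6.72738417e-04, -5.38927176e-05]), 'effort': array([-8.65134807e-04, -3.93534565e+01, -3.70377159e+01, -9.26219059e-05,
        2.95098571e-04,  1.06294357e-05]), 'tool_pos': array([0.14903368, 0.60697868, 0.20813933]), 'tool_rot': array([-3.77309981e-01, -3.11884826e+00, -1.55461356e-04]), 'contact_force': array([-0.12205048, -0.24983846, -0.64251498]), 'wrist_torque': array([-0.00747699,  0.02884708,  0.00360569]), 'opening': 0.08532843847950303}
```

View pics/top0.png

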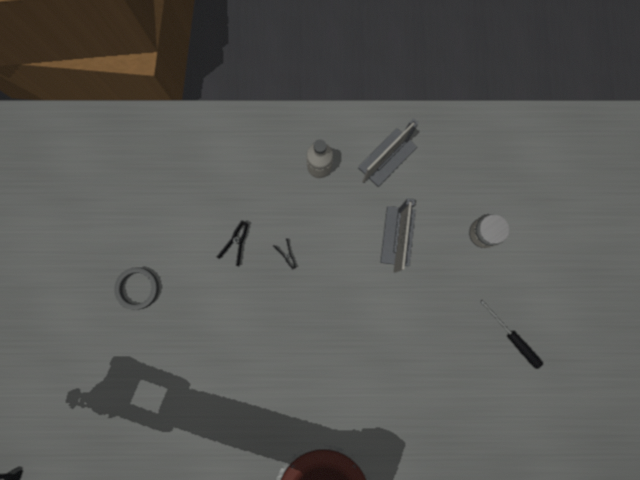

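View pics/scene0.png

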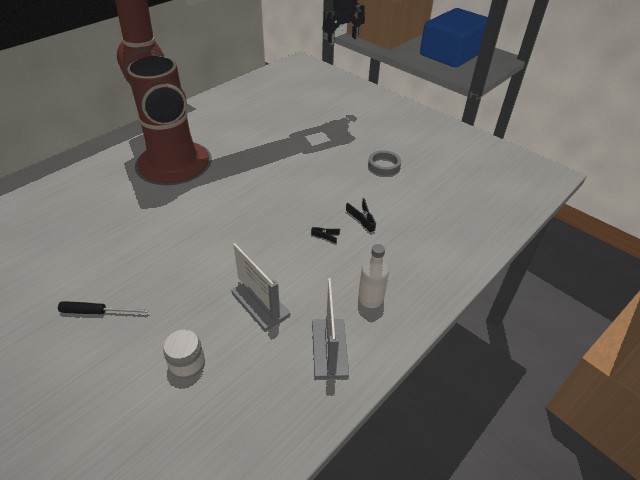

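The top view has two clamps: a large one at (234,242) and a small one at (286,254). There are also two card stands, one near at (398,236) and one far at (388,153). The large clamp spans about 45 px, or roughly 106 mm, with its jaws pointing +x. The near stand has its free edge at about (400,270), so it is closest to the base. I'll confirm both in an enlarged crop.

```bash
python3 - <<'E'
from h import *
p=ctrl.get_image("top"); im=p["image"]; s=ctrl.get_image("scene")
a=cv2.resize(im[210:280,210:310],None,fx=5,fy=5,interpolation=cv2.INTER_CUBIC)
b=cv2.resize(im[190:280,370:430],None,fx=5,fy=5,interpolation=cv2.INTER_CUBIC)
c=np.zeros((450,800,3),np.uint8); c[:350,:500]=a; c[:450,500:]=b
cv2.imwrite("pics/crop1.png",c)
g=im.max(2); n,l,st,ce=cv2.connectedComponentsWithStats((g[210:280,210:310]<75).astype(np.uint8))
for i in range(1,n):
    if st[i,4]>15:
        y,x=np.nonzero(l==i); pts=np.array([back(p,(u+210,v+210),.014)[:2] for u,v in zip(x,y)])
        w,V=np.linalg.eigh(np.cov(pts.T)); d=V[:,1]*np.sign(V[0,1]); q=(pts-pts.mean(0))@d
        print(st[i],"len",np.ptp(q),"ctr",pts.mean(0),"yaw",np.arctan2(d[1],d[0]),"range",q.min(),q.max())
E
```

```text
[  7  11  33  45 485] len 0.10909509507898227 ctr [0.59139696 0.20358858] yaw -0.38452025989377114 range -0.054588616229529575 0.05450647884945269
[ 63  29  24  30 185] len 0.07229380060414609 ctr [0.55899885 0.08235345] yaw 0.5223061845425783 range -0.035783356057997685 0.03651044454614841
```

View pics/crop1.png

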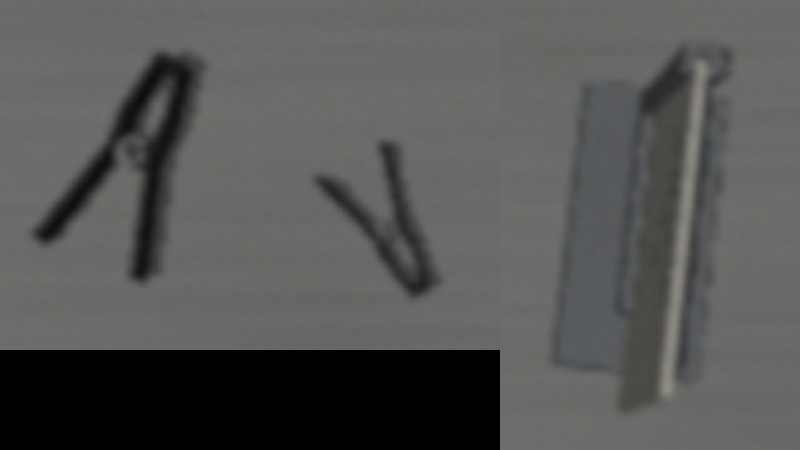

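The crop confirms both choices. The large clamp on the left measures 109 mm and points up (+x), while the small one is 72 mm and points back. The card's free edge has its top at crop (665,395) and its bottom at (625,408).

```bash
python3 - <<'E'
from h import *
p=ctrl.get_image("top"); s=ctrl.get_image("scene")
def A(u,v): return (210+u/5-.4,210+v/5-.4)
def B(u,v): return (370+(u-500)/5-.4,190+v/5-.4)
T=back(p,A(171,60),.026)[:2]; L1=back(p,A(42,237),.028)[:2];L2=back(p,A(141,274),.028)[:2];P=back(p,A(130,148),.03)[:2]
M=(L1+L2)/2; d=T-M; print("tip",T,"tail",M,"len",np.linalg.norm(d),"yaw",np.arctan2(d[1],d[0]),"pin",P,"tails",np.linalg.norm(L1-L2))
n=np.array([-(L2-L1)[1],(L2-L1)[0]]);print("yaw from tails",np.arctan2(*n[::-1]))
C0=back(p,B(665,396),.128)[:2];C1=back(p,B(700,62),.128)[:2];C2=back(p,B(624,408),.010)[:2]
d=C1-C0;print("card top near",C0,"far",C1,"len",np.linalg.norm(d),"yaw",np.arctan2(d[1],d[0]),"bottom",C2)
print("scene pred", proj(s,[[*C0,.128],[*C1,.128],[*C0,.01],[*T,.02],[*L1,.02],[*L2,.02]]).round())
im=s["image"]; u=cv2.resize(im[190:330,220:400],None,fx=4.4,fy=4.4,interpolation=cv2.INTER_CUBIC)
for q in proj(s,[[*C0,.128],[*C1,.128],[*C0,.01],[*T,.028],[*L1,.028],[*L2,.028],[*P,.028]]):
    cv2.circle(u,tuple(np.round((q-[220,190]+.5)*4.4-.5).astype(int).tolist()),3,(0,0,255),1)
cv2.imwrite("pics/crop2.png",u)
E
```

```text
tip [0.63754319 0.18676159] tail [0.5432814  0.22259818] len 0.10084417024804924 yaw -0.3633056707727221 pin [0.59446817 0.20496663] tails 0.050490527715520726
yaw from tails -0.3551631195992327
card top near [ 0.51809794 -0.17357699] far [ 0.6651159  -0.19177482] len 0.1481399472435488 yaw -0.12315327574874388 bottom [ 0.51983429 -0.17531596]
scene pred [[233. 244.]
 [272. 284.]
 [238. 279.]
 [371. 226.]
 [361. 201.]
 [345. 206.]]
```

View pics/crop2.png

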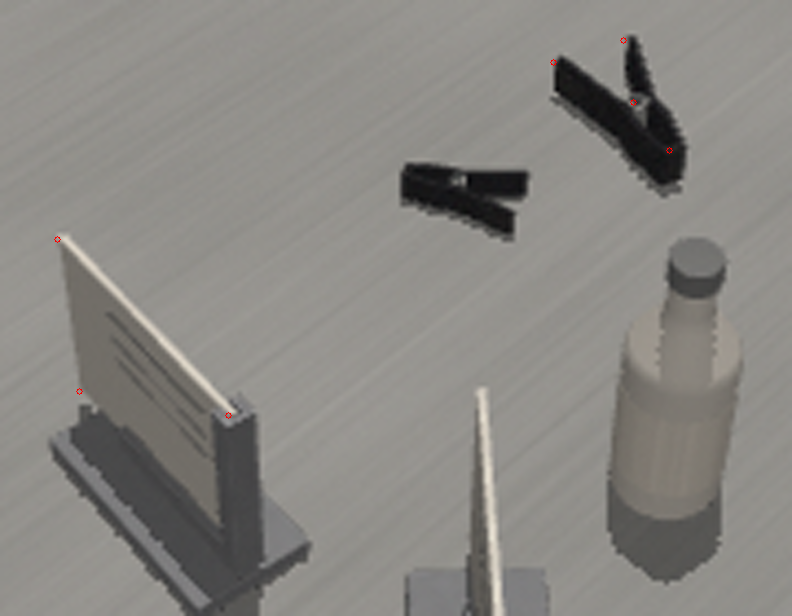

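The overlay of the back-projected points matches to within 2–3 mm. Next I'll work out the moves.

```bash
cat >> h.py <<'E'
from scipy.spatial.transform import Rotation as Ro
def plan(pos,yaw):
    "tool turn (rotvec deg, first), then shift in the turned tool axes; yaw=clamp yaw, tool x along -clamp x"
    o=ctrl.get_obs(); R0=Ro.from_rotvec(o["tool_rot"]); c,s=np.cos(yaw),np.sin(yaw)
    R1=Ro.from_matrix(np.array([[-c,s,0],[-s,-c,0],[0,0,-1.]]).T.T) if 0 else Ro.from_matrix(np.array([[-c,-s,0],[-s,c,0],[0,0,-1.]]))
    print("t",o["t"],"tcp",o["tool_pos"].round(4),"turn",(R0.inv()*R1).as_rotvec(degrees=True).round(2),"shift",R1.inv().apply(np.array(pos)-o["tool_pos"]).round(4),"F",o["contact_force"].round(1),"open",round(o["opening"],4))
E
python3 -c "
from h import *
plan([.562,.216,.2],-.36)"
```

```text
t 0.9 tcp [0.149  0.607  0.2081] turn [ 0.   -0.    6.83] shift [-0.5242 -0.2204  0.0081] F [ 0.8 -0.2  0.4] open 0.0852
```

```bash
python3 -m jog '[1,0,0,0,0,0,6.8, 1,-0.05,-0.021,0,0,0,0, 1,-0.05,-0.021,0,0,0,0, 1,-0.05,-0.021,0,0,0,0, 1,-0.05,-0.021,0,0,0,0, 1,-0.05,-0.021,0,0,0,0, 1,-0.05,-0.021,0,0,0,0, 1,-0.05,-0.021,0,0,0,0, 1,-0.05,-0.021,0,0,0,0, 1,-0.05,-0.021,0,0,0,0]' 40; python3 -c "
from h import *
plan([.562,.216,.1],-.36)"
```

```text
t: 2.15
tool_pos: [0.505, 0.2704, 0.2084]
tool_rot: [0.562, 3.09, 0.001]
contact_force: [-0.1, 0.3, 0.6]
opening: 0.0853
t 2.15 tcp [0.505  0.2704 0.2084] turn [0.03 0.03 0.02] shift [-0.0725 -0.0308  0.1084] F [-0.1  0.3  0.6] open 0.0853
```

```bash
python3 -m jog '[1,-0.036,-0.015,0.03,0,0,0, 1,-0.036,-0.015,0.03,0,0,0, 1,0,0,0.04,0,0,0, 1,0,0,0,0,0,0, 1,0,0,0,0,0,0]' 40; python3 - <<'E'
from h import *
plan([.562,.216,.005],-.36)
a=ctrl.get_image("top");b=ctrl.get_image("scene")
c=np.hstack([cv2.resize(a["image"][200:290,190:280],(396,396),interpolation=2),cv2.resize(b["image"][140:240,310:410],(396,396),interpolation=2)])
cv2.imwrite("pics/c3.png",c)
E
```

```text
t: 2.78
tool_pos: [0.5612, 0.2188, 0.1096]
tool_rot: [0.561, 3.09, 0.001]
contact_force: [0.7, -0.4, 0.7]
opening: 0.0852
t 2.775 tcp [0.5612 0.2188 0.1096] turn [0.06 0.08 0.06] shift [-0.0017 -0.0024  0.1046] F [ 0.7 -0.4  0.7] open 0.0852
```

View pics/c3.png

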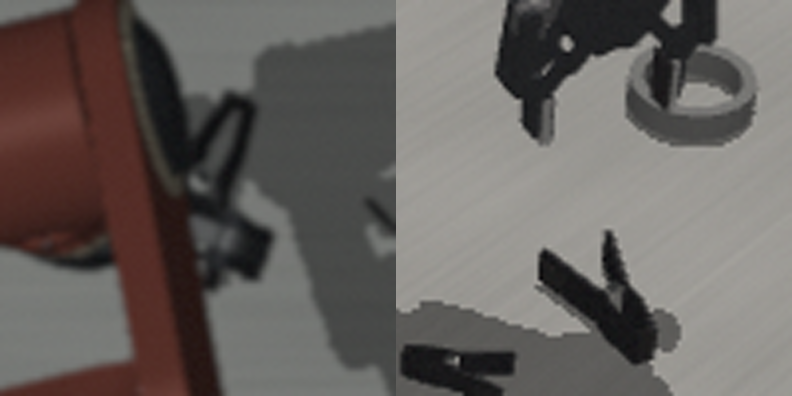

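In the right tile the gripper is above the handles, and the opened fingers straddle them. I'll descend and close.

```bash
python3 -m jog '[1,-0.002,-0.002,0.04,0,0,0, 1,0,0,0.04,0,0,0, 1,0,0,0.0225,0,0,0, 1,0,0,0,0,0,0, 1,0,0,0,0,0,0]' 40; python3 - <<'E'
from h import *
plan([.562,.216,.006],-.36)
b=ctrl.get_image("scene")
cv2.imwrite("pics/c4.png",cv2.resize(b["image"][150:260,300:430],(780,660))[:600])
E
```

```text
t: 3.5
tool_pos: [0.5635, 0.2164, 0.0081]
tool_rot: [0.56, 3.088, 0.002]
contact_force: [-0.5, -0.3, 0.1]
opening: 0.0854
t 3.5 tcp [0.5635 0.2164 0.0081] turn [0.12 0.18 0.05] shift [ 0.0012 -0.0009  0.0021] F [-0.5 -0.3  0.1] open 0.0854
```

View pics/c4.png

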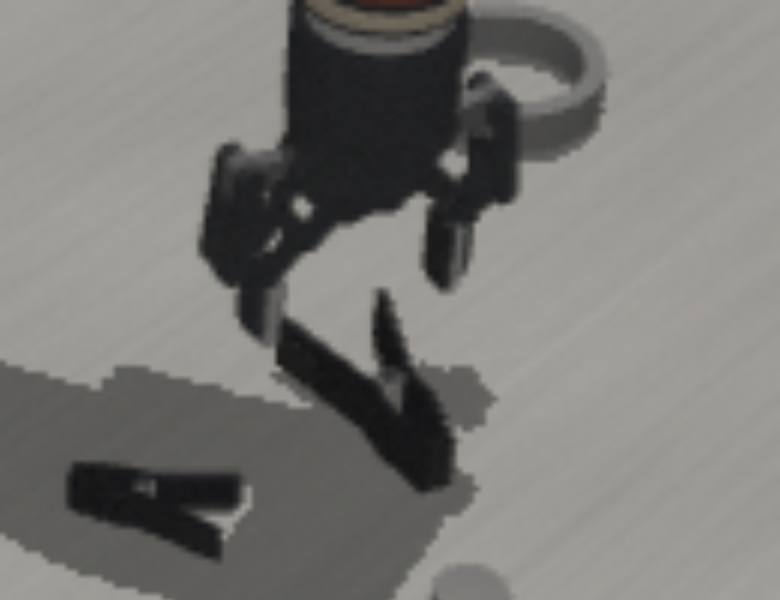

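```bash
python3 - <<'E'
from h import *
s=ctrl.get_image("scene")
f=lambda u,v:(300+u/6-.4,150+v/6-.4)
for n,q,z in(("Rtail",(279,320),.028),("Ltail",(382,290),.028),("pin",(395,376),.028),("tipbottom",(430,491),0),("tipR",(446,486),0)): print(n,back(s,f(*q),z)[:2].round(4))
R=Ro.from_rotvec(ctrl.get_obs()["tool_rot"]); t=ctrl.get_obs()["tool_pos"]
for y in(-.05,.05):
  for x in(-.011,.011):print("finger tip",x,y,((proj(s,t+R.apply([x,y,-.013]))[0]-[300,150]+.4)*6).round())
c,sn=np.cos(-.36),np.sin(-.36)
for a in(-.056,-.033,.05): print(a,((proj(s,[.593+a*c,.204+a*sn,.028])[0]-[300,150]+.4)*6).round())
E
```

```text
Rtail [0.534  0.2029]
Ltail [0.5542 0.2528]
pin [0.5968 0.2104]
tipbottom [0.6388 0.1876]
tipR [0.6419 0.1952]
finger tip -0.011 -0.05 [261. 393.]
finger tip 0.011 -0.05 [238. 363.]
finger tip -0.011 0.05 [452. 331.]
finger tip 0.011 0.05 [428. 303.]
-0.056 [319. 306.]
-0.033 [344. 335.]
0.05 [436. 448.]
```

```bash
python3 -m jog '[0.72,0,0,0,0,0,0, 0.72,0,0,0,0,0,0, 0.72,0,0,0,0,0,0]' 40; python3 - <<'E'
from h import *
s=ctrl.get_image("scene");o=ctrl.get_obs()
R=Ro.from_rotvec(o["tool_rot"]); t=o["tool_pos"];print(o["opening"],t)
u=cv2.resize(s["image"][150:250,300:430],(780,600),interpolation=2)
def dot(P,c): cv2.circle(u,tuple(((proj(s,P)[0]-[300,150]+.4)*6).round().astype(int).tolist()),4,c,1)
h=o["opening"]/2
for z,c in((0,(0,0,255)),(-.01,(0,255,255)),(-.02,(0,255,0)),(-.073,(255,0,255))):
    for x in(-.011,.011):
        for y in(-h,h): dot(t+R.apply([x,y,z]),c)
cv2.imwrite("pics/c5.png",u)
E
```

```text
t: 3.98
tool_pos: [0.5619, 0.2158, 0.0058]
tool_rot: [0.562, 3.091, 0.0]
contact_force: [-0.4, -0.3, 0.8]
opening: 0.0612
0.06112336733809849 [0.56180616 0.21571585 0.00566366]
```

View pics/c5.png

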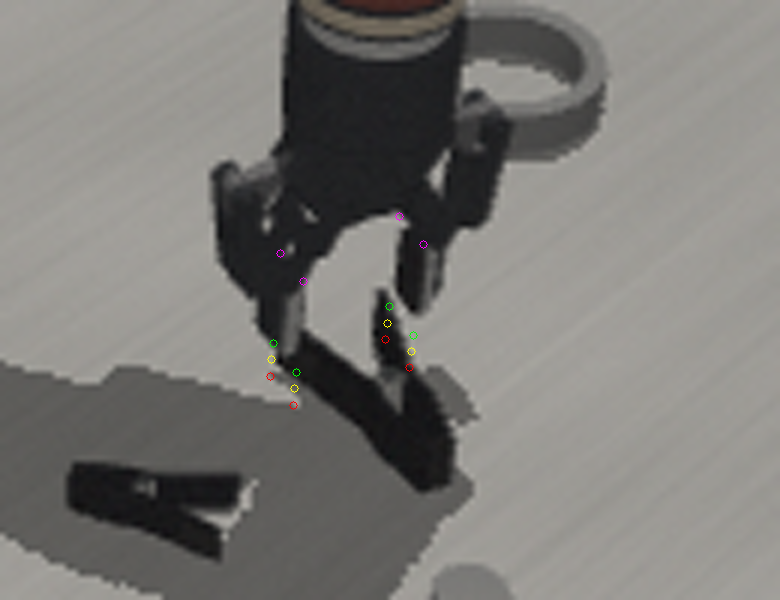

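The rendered fingertips look about 2–3 cm off my projection of the TCP. I'll use the top view to tell whether the offset is in height or horizontal before closing.

```bash
python3 - <<'E'
from h import *
o=ctrl.get_obs();R=Ro.from_rotvec(o["tool_rot"]); t=o["tool_pos"]
h=o["opening"]/2; out=[]
for n,(r,c,S,F) in {"top":(200,190,100,4),"scene":(100,300,100,4)}.items():
    s=ctrl.get_image(n); u=cv2.resize(s["image"][r:r+S+50,c:c+S],None,fx=F,fy=F,interpolation=2)
    u=np.clip(u.astype(float)*1.8,0,255).astype(np.uint8)
    def dot(P,k): cv2.circle(u,tuple(((proj(s,P)[0]-[c,r]+.4)*F).round().astype(int).tolist()),3,k,1)
    for z,k in((0,(0,0,255)),(-.02,(0,255,0)),(-.073,(255,0,255))):
        for x in(-.011,.011):
            for y in(-h,h): dot(t+R.apply([x,y,z]),k)
    for z in(-.1,-.13,-.16): dot(t+R.apply([0,0,z]),(255,255,0))
    out.append(u)
cv2.imwrite("pics/c6.png",np.hstack(out)); print(out[0].shape)
E
```

```text
(600, 400, 3)
```

View pics/c6.png

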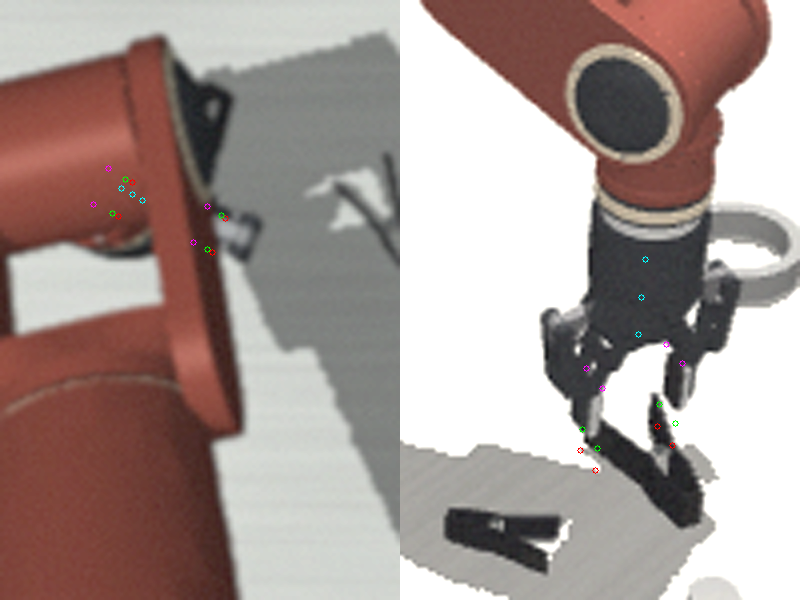

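In the top view the horizontal position agrees (finger knuckle at about (240,236), predicted (229,235)). So the gripper is higher than its reported z, by about 25 mm. I'll lower it in small steps while watching the force.

```bash
python3 -m jog '[0.72,0,0,0.004,0,0,0, 0.72,0,0,0.004,0,0,0, 0.72,0,0,0,0,0,0]' 40; python3 - <<'E'
from h import *
s=ctrl.get_image("scene");o=ctrl.get_obs()
R=Ro.from_rotvec(o["tool_rot"]); t=o["tool_pos"];print(o["opening"],t,o["contact_force"])
u=cv2.resize(s["image"][170:240,330:400],(600,600),interpolation=2); u=np.clip(u*1.6,0,255).astype(np.uint8)
def dot(P,c): cv2.circle(u,tuple(((proj(s,P)[0]-[330,170]+.5)*600/70).round().astype(int).tolist()),4,c,1)
h=o["opening"]/2
for z,c in((0,(0,0,255)),(-.01,(0,255,255)),(-.02,(0,255,0)),(-.03,(255,0,255))):
    for x in(-.011,.011):
        for y in(-h,h): dot(t+R.apply([x,y,z]),c)
cv2.imwrite("pics/c7.png",u)
E
```

```text
t: 4.5
tool_pos: [0.5613, 0.2156, -0.0031]
tool_rot: [-0.562, -3.09, 0.001]
contact_force: [-0.2, -0.0, -0.9]
opening: 0.0614
0.061361904219029935 [ 0.56151637  0.21565321 -0.00282658] [ 0.70029139 -0.10640262 -0.64798792]
```

View pics/c7.png

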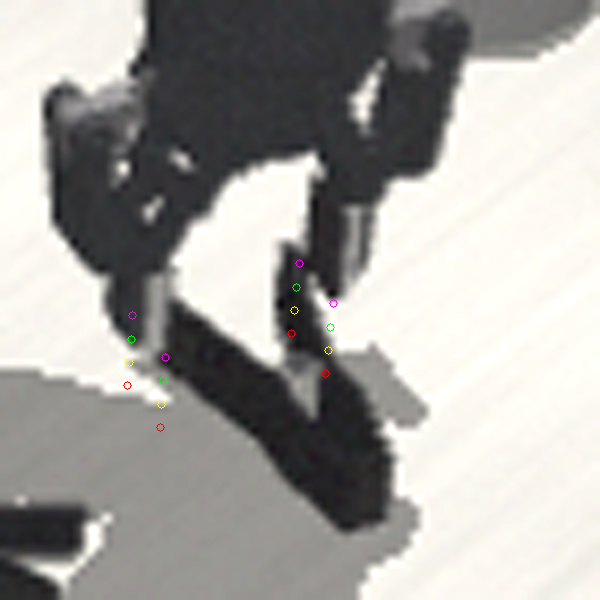

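There is still no contact at reported z = -0.003, and the tips match the magenta marks, 28–30 mm behind the reported TCP. So the real tips are at about z = 26 mm. I'll go down another 15 mm, watching the force.

```bash
python3 -m jog '[0.72,0,0,0.005,0,0,0, 0.72,0,0,0.005,0,0,0, 0.72,0,0,0,0,0,0]' 40; python3 -m jog '[0.72,0,0,0.005,0,0,0,0.72,0,0,0,0,0,0]'; python3 - <<'E'
from h import *
s=ctrl.get_image("scene");o=ctrl.get_obs()
print(o["opening"],o["tool_pos"],o["contact_force"])
cv2.imwrite("pics/c8.png",cv2.resize(s["image"][170:240,330:400],(600,600),interpolation=2))
E
```

```text
t: 4.92
tool_pos: [0.5613, 0.2156, -0.0131]
tool_rot: [-0.561, -3.09, 0.001]
contact_force: [-0.2, 0.9, -0.1]
opening: 0.0616
t: 5.18
tool_pos: [0.5613, 0.2156, -0.018]
tool_rot: [-0.561, -3.09, 0.001]
contact_force: [0.1, 0.1, 0.8]
opening: 0.0616
0.061567792384915894 [ 0.56155005  0.21566984 -0.01771574] [ 0.12782984 -0.48106827  0.74586573]
```

No contact at -0.018, which confirms the height offset. Closing now at 40 N.

```bash
python3 -m jog '[0.45,0,0,0,0,0,0,0.45,0,0,0,0,0,0,0.45,0,0,0,0,0,0]' 40; python3 -m jog '[0,0,0,0,0,0,0,0,0,0,0,0,0,0,0,0,0,0,0,0,0,0,0,0,0,0,0,0]' 40; python3 - <<'E'
from h import *
s=ctrl.get_image("scene");t=ctrl.get_image("top")
a=cv2.resize(s["image"][160:250,320:410],(400,400),interpolation=2)
b=cv2.resize(t["image"][190:280,190:280],(400,400),interpolation=2)
cv2.imwrite("pics/c8.png",np.clip(np.hstack([a,b])*1.6,0,255).astype(np.uint8))
E
```

```text
t: 5.6
tool_pos: [0.5624, 0.2161, -0.0161]
tool_rot: [0.562, 3.09, 0.001]
contact_force: [-2.2, -0.1, 4.9]
opening: 0.0388
t: 6.1
tool_pos: [0.5637, 0.217, -0.0147]
tool_rot: [0.561, 3.088, 0.004]
contact_force: [-2.3, 2.4, 8.6]
opening: 0.0217
```

View pics/c8.png

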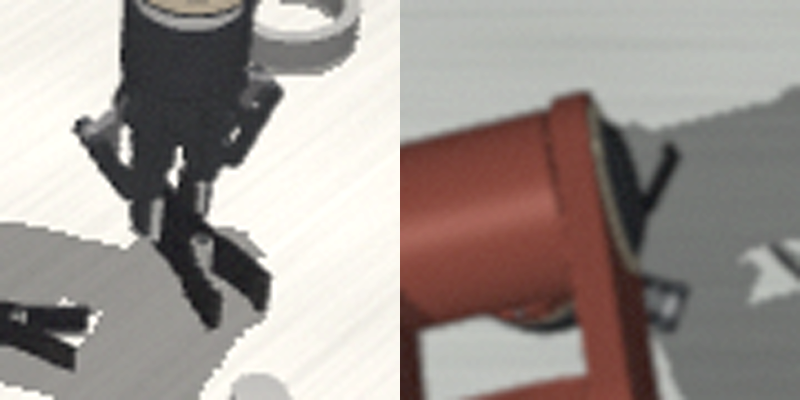

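In the scene crop the jaws gape, opening is 21.7 mm, and the handles are at the stop. Lifting slowly.

```bash
python3 -m jog '[0,0,0,-0.005,0,0,0,0,0,0,-0.01,0,0,0,0,0,0,-0.015,0,0,0,0,0,0,-0.015,0,0,0,0,0,0,-0.015,0,0,0,0,0,0,-0.01,0,0,0,0,0,0,0,0,0,0,0,0,0,0,0,0,0]' 40; python3 - <<'E'
from h import *
e=np.array([.519,-.174]);y=-.123;d=np.array([np.cos(y),np.sin(y)])
plan([*(e-.135*d),.05],y)
E
```

```text
t: 7.2
tool_pos: [0.5613, 0.2156, 0.052]
tool_rot: [-0.561, -3.09, 0.001]
contact_force: [-0.1, -0.1, -0.9]
opening: 0.0219
t 7.2 tcp [0.5613 0.2156 0.052 ] turn [ -0.03  -0.05 -13.55] shift [ 0.1292 -0.3919  0.002 ] F [-0.1 -0.1 -0.9] open 0.0219
```

```bash
python3 -m jog '[0,0.02,0,0,0,0,0, 0,0.03,0,0,0,0,-4.5, 0,0.03,0,0,0,0,-4.5, 0,0.03,-0.02,0,0,0,-4.5, 0,0,-0.03,0,0,0,0, 0,0,-0.03,0,0,0,0, 0,0,-0.03,0,0,0,0, 0,0,-0.03,0,0,0,0, 0,0,-0.03,0,0,0,0, 0,0,-0.03,0,0,0,0]' 40 && python3 -m jog '[0,0,-0.03,0,0,0,0, 0,0,-0.03,0,0,0,0, 0,0,-0.03,0,0,0,0, 0,0,-0.03,0,0,0,0, 0,0,-0.03,0,0,0,0, 0,0,0,0,0,0,0,0,0,0,0,0,0,0]'; python3 - <<'E'
from h import *
e=np.array([.519,-.174]);y=-.123;d=np.array([np.cos(y),np.sin(y)])
plan([*(e-.135*d),.05],y)
E
```

```text
t: 8.45
tool_pos: [0.4289, 0.0492, 0.0517]
tool_rot: [-0.193, -3.134, -0.0]
contact_force: [0.7, 0.6, -0.5]
opening: 0.0221
t: 9.32
tool_pos: [0.4113, -0.0984, 0.052]
tool_rot: [-0.194, -3.135, -0.001]
contact_force: [-0.4, 1.1, -1.6]
opening: 0.0221
t 9.325 tcp [ 0.4113 -0.0984  0.052 ] turn [ 0.05 -0.06 -0.04] shift [ 0.0189 -0.0618  0.002 ] F [-0.4  1.1 -1.6] open 0.0221
```

```bash
python3 -m jog '[0,0.01,-0.03,0,0,0,0, 0,0.009,-0.03,0,0,0,0, 0,0,-0.002,0,0,0,0,0,0,0,0,0,0,0,0,0,0,0,0,0,0]' 40; python3 - <<'E'
from h import *
o=ctrl.get_obs();R=Ro.from_rotvec(o["tool_rot"]);t=o["tool_pos"];print(t,o["contact_force"])
out=[]
for n,(r,c,S) in {"top":(195,350,100),"scene":(200,160,133)}.items():
    s=ctrl.get_image(n); F=400/S; u=cv2.resize(s["image"][r:r+int(1.5*S),c:c+S],(400,600),interpolation=2); u=np.clip(u*1.5,0,255).astype(np.uint8)
    def dot(P,k): cv2.circle(u,tuple(((proj(s,P)[0]-[c,r]+.5)*F).round().astype(int).tolist()),3,k,1)
    for z in(.066,.094):
        for y in(-.014,.014): dot([*(t+R.apply([-.083,y,0]))[:2],z],(0,0,255))
    dot([*(t+R.apply([-.033,0,0]))[:2],.094],(0,255,0))
    for z in(.01,.07,.128): dot([.519,-.174,z],(255,0,255))
    out.append(u); cv2.imwrite(f"pics/raw_{n}.png",s["image"])
cv2.imwrite("pics/c9.png",np.hstack(out))
E
```

```text
t: 9.95
tool_pos: [0.3857, -0.1576, 0.0524]
tool_rot: [-0.192, -3.136, -0.001]
contact_force: [0.3, -0.2, -0.9]
opening: 0.0215
[ 0.38569588 -0.15757483  0.05244879] [ 0.34839849 -0.23454022 -0.85221932]
```

View pics/c9.png

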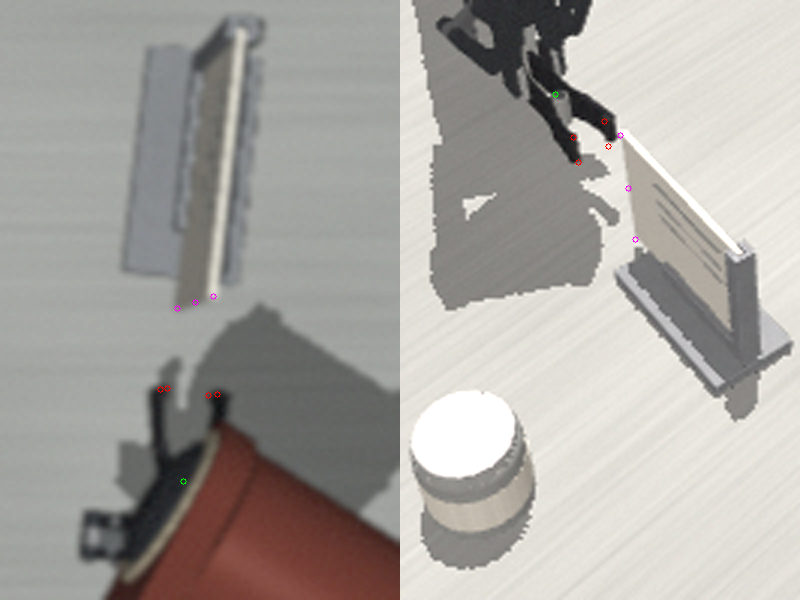

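In the top crop, the jaw tips at (160,390) and (215,395) match their predicted positions. The card edge, with its top at (213,298) and bottom at (179,308), also matches to about 1 mm. In the scene crop, the jaws span the predicted heights of 66–94 mm. Now I'll compute the final advance.

```bash
python3 - <<'E'
from h import *
e=np.array([.5195,-.1735]);y=-.123;d=np.array([np.cos(y),np.sin(y)])
plan([*(e-.062*d),.0524],y)
E
```

```text
t 10.05 tcp [ 0.3857 -0.1578  0.0525] turn [ 0.01 -0.01  0.03] shift [-0.0727  0.0008  0.0001] F [ 0.4 -0.7 -1.7] open 0.0221
```

```bash
python3 -m jog '[0,-0.01,0,0,0,0,0, 0,-0.01,0,0,0,0,0, 0,-0.01,0.0,0,0,0,0, 0,-0.01,0,0,0,0,0, 0,-0.008,0,0,0,0,0, 0,-0.006,0,0,0,0,0, 0,-0.005,0,0,0,0,0, 0,0,0,0,0,0,0]' 40; python3 -m jog '[0,-0.005,0,0,0,0,0, 0,-0.005,0,0,0,0,0, 0,-0.003,0,0,0,0,0, 0,0,0,0,0,0,0,0,0,0,0,0,0,0,0,0,0,0,0,0,0]'; python3 - <<'E'
from h import *
o=ctrl.get_obs();R=Ro.from_rotvec(o["tool_rot"]);t=o["tool_pos"];print(t,o["contact_force"],o["opening"])
out=[]
for n,(r,c,S) in {"top":(190,370,70),"scene":(190,190,100)}.items():
    s=ctrl.get_image(n); F=400/S; u=cv2.resize(s["image"][r:r+int(1.5*S),c:c+S],(400,600),interpolation=2); u=np.clip(u*1.5,0,255).astype(np.uint8)
    def dot(P,k): cv2.circle(u,tuple(((proj(s,P)[0]-[c,r]+.5)*F).round().astype(int).tolist()),3,k,1)
    for z in(.066,.094):
        for y in(-.014,.014): dot([*(t+R.apply([-.083,y,0]))[:2],z],(0,0,255))
    for z in(.01,.07,.128): dot([.5195,-.1735,z],(255,0,255))
    out.append(u)
cv2.imwrite("pics/c10.png",np.hstack(out))
E
```

```text
t: 11.05
tool_pos: [0.4442, -0.1659, 0.0526]
tool_rot: [-0.194, -3.136, 0.0]
contact_force: [0.4, 0.3, -1.4]
opening: 0.0218
t: 11.8
tool_pos: [0.4568, -0.1674, 0.0525]
tool_rot: [-0.195, -3.135, -0.0]
contact_force: [0.1, 0.8, -1.3]
opening: 0.0219
[ 0.4567959  -0.16740969  0.05253376] [ 0.0583656   0.7755959  -1.25555796] 0.021889357901212235
```

View pics/c10.png

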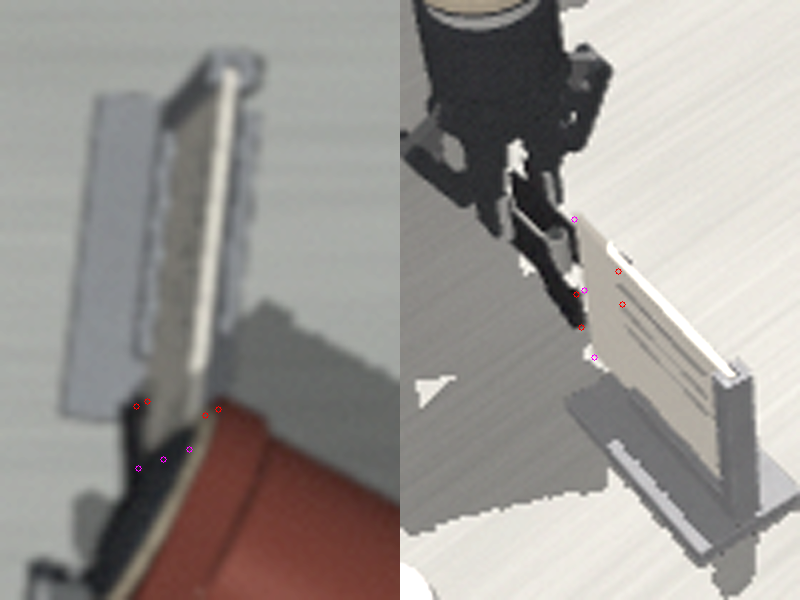

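The edge is about 20 mm inside the mouth and about 2 mm off the middle line. In the top crop the left jaw is at (130,425) with the card between the jaws. In the scene crop the right jaw tip is at (580,325), in front of the card, and there is no contact force. Handing in.

```bash
python3 -c "
from h import *
o=ctrl.get_obs();print(o['t'],o['tool_pos'],o['opening'],np.abs(o['dq']).max());print(ctrl.finish_job())"
```

```text
11.9 [ 0.45681144 -0.16743793  0.05256641] 0.021884479059415703 0.0015335495931057305
the job is handed in; nothing more can be done
None
```

I picked up the 106 mm clamp by its handles with a 40 N grip and lifted it. I then brought it level onto the free edge of the near card and handed the job in at 11.9 s, still gripping.

**Last checks:**
- **Position:** the edge is about 20 mm inside the mouth, about 2 mm off its middle line and in line with the card. The underside is about 66 mm above the bench. These come from the images and model overlays.
- **Grip:** the fingers held steady at about 22 mm, against the 24 mm given for fully squeezed. The jaws were seen gaping after the squeeze and again before the card, and the arm was at rest.
- **Contact:** I saw no sign of the clamp touching the card. The force reading stayed at about the clamp's weight plus noise of around 1 N, so it can't by itself prove contact below 0.3 N.

**What disagreed:**
- **Height:** the reported TCP height did not match the images: the real fingertips were roughly 25 mm higher. I corrected by the pictures and lowered slowly while watching the force. When the fingers closed, they pressed on the bench with about 9 N.
- **Left jaw:** in the last scene view it was hidden behind the card, so its clearance rests on the top view and the overlay.
- **Not measured:** I did not measure the card stand or the bystanders again at the end, but nothing in the pictures or forces suggested they had moved.

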